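# Gauge two drilled connector blocks and reject the tight one

### The job

Check the two drilled aluminium blocks with the plug gauge that stands in the black round holder: its plug goes all the way into the hole of only one of them. Leave the gauge standing upright and fully home in the block that it fits, with that block flat on the bench mat, and put the other block, whose hole is too small, flat on the floor of the grey reject tray, the right way up.

Things in the scene. Friction and masses are not known exactly. Their poses are not given: they have to be found in the camera images.
- gauge: Round plug gauge, 96 mm tall, 0.18 kg, upright in a fixed black round holder (64 mm wide, 38 mm tall; lift 30 mm to clear). Origin: centre of the lower end, 8 mm above the bench at the start; z up its axis. Upwards: nose tapering from 8 to 22 mm diameter over 12 mm, 22 mm plug up to 30 mm, 38 mm collar from 30 to 36, ribbed aluminium handle, 20 mm diameter, from 36 to 96.
- block_wide: Square aluminium block 50 x 50 mm, 40 mm tall, 0.2 kg, loose on the mat, with a 26 mm through hole straight down its middle: the plug fits. Origin: centre of the underside, z up, x and y square to its sides. Fully home, the gauge's collar rests on the block's top and the gauge's origin is 10 mm above the block's.
- block_narrow: Square aluminium block 50 x 50 mm, 40 mm tall, 0.25 kg, loose on the bench mat, with a 14 mm through hole straight down its middle: too small, only the tip of the gauge's nose enters. Origin at the centre of the underside, z up, x and y square to its sides.
- tray: Grey open plastic reject tray, fixed, 150 mm (its x) by 130 mm (its y), 25 mm tall, walls and floor about 4 mm thick. Origin at the centre of the underside, z up.
Mind the look-alikes: they are no part of the job. Leave any red or turquoise look-alike of the gauge alone.

How it is judged:
By the outcome, as a careful person would: the job done as asked, in the order asked, and still so for the second after the job is handed in, with the robot touching nothing.
It also fails if it takes over 61 s, if anything falls off the work surface, if the arm or the gripper's body presses on something with over 40 N, if the wrist force passes 120 N, or if a joint passes its speed limit or range.

### The arm

A 6-joint arm with a two-finger parallel gripper is mounted at the origin on the work surface. World frame = base frame: x ahead of the robot, y to its left, z up, the work surface at z = 0. Lengths are in mm, angles in rad, forces in N, time in s.
With the tool pointing down it reaches from about 300 to 775 mm from the base axis. Payload 14.6 kg.
Tool frame: the origin (TCP) lies midway between the tips of the shut fingers; the grasp point (between the pads) lies 19 mm behind it; z points along the fingers, y is the direction in which the jaws open and shut (so a half turn about z gives the same grasp; the last joint's range is limited). The gripper opens to 94 mm and grips with 3 to 60 N. Pads are 16 mm wide; open, the fingers measure 119 mm over their backs; the gripper's body (75 mm by 177 mm) begins 78 mm behind the grasp point.
Start: joints at [-0.067, 0.3, 1.521, -0, 1.321, -0.067], TCP at [549.99, -0.002, 205.446] pointing down, gripper open.
Joint ranges: [-3.03, 3.03], [-0.79, 2.21], [0.23, 2.52], [-1.04, 4.18], [0, 3.07], [-2.55, 2.55]. Speed limits (rad/s): [2.22, 2.22, 2.57, 3.14, 3.14, 3.14].

### API

Orientations are given as [roll, pitch, yaw] about the fixed x, y, z axes, in that order (R = Rz(yaw) Ry(pitch) Rx(roll)).
In Python, from cell import manip, camera gives the robot as it stands. The module is installed in compiled form; this text tells all that it offers.
- The arm moves only by the tool jog_arm, never from a script. Its argument "commands" is a list of rows, each a list of 7 numbers: the shift along the world's x, y, z in units of 1 m (1.0 is 1 m), then the turn, a rotation vector about the world's x, y, z in units of 120 degrees (1.0 is 120 degrees), then the opening, from 0 (shut) to 1 (fully open). In form: [[x, y, z, ax, ay, az, grip], ...]. A call has exactly 10 rows; each row is the pose to reach, as a shift and turn from the pose commanded when the call began; what a row does not reach only later rows make up. A row lasts 1/8 s, in which the tool goes at most 62.5 mm and 10.7 degrees, less where a joint would pass 70% of its speed; a pose out of reach is approached as far as the arm can. A call with a number of a shift or a turn outside -1 to 1 is refused whole. A call with a gripper value outside its range is refused whole. The fingers move at their own pace and stop on an object; "grip_force" is the grip in N (left out, the last holds). Time passes only in rows, so rows that repeat a pose let the fingers close, or fill a call up. It gives the time, the measured TCP pose, the force and the opening at its end, in the units of the state.
- manip.read_state(): the state, without advancing time (a new reading comes with each control period).
- camera(name): name is "scene" or "side" or "wrist"; returns a dict with "pixels" (480x640x3 uint8, blue, green, red), "vertical_fov" (degrees; the focal length in pixels is half the picture's height over the tangent of half this angle, whatever the lens; pixels are square), "cx", "cy" (the principal point, pixels), "k1" (the pictures are not rectified: a ray, as slopes to the right and down, at radius r is drawn at 1 + k1 r^2 times it, then the intrinsics apply), "rvec" (rotation vector, rad) and "tvec" (3), from world to camera coordinates, as OpenCV has them. Camera axes: x right, y down, z forward; pixel columns grow to the right and rows downward; lengths in mm; the calibration is good to about 2 mm. A picture is of the moment at which its call begins. There is no depth.
- manip.sign_off(): hands the job in, once; it reports no verdict.
The state is a dict: "clock": time; "joints": joint angles; "qd": joint speeds; "effort": joint torques, N m; "eef_pos": TCP position; "eef_rot": TCP orientation; "wrist_force": force on the tool from outside, world axes, zero at the start; "moment": the same for the moment, N m; "finger_gap": finger opening in mm.
Only numpy, scipy, OpenCV 4.12 (cv2) and the standard library are available. Lean on these libraries where they do the work, as an engineer would, in place of code of your own. Each camera call takes 0.05 s, during which the arm holds its last target.

## Working session

There is one attempt and no reset: what is moved stays moved. The work goes in short steps, Python scripts to look and compute and a tool call to move; the robot and the scene stay as the last step left them, time stands still between calls to the robot, and variables do not carry over. Pictures are saved under pics/ and viewed, and the job is handed in when it is done.

Besides the shell and the picture viewer there is one more tool, called after "Call:" as a command line: name --pt "numbers of a row" for each row, then --argument value for the rest. jog_arm: Moves the arm, as the interface text tells. Its arguments: {"type":"object","properties":{"commands":{"type":"array","items":{"type":"array","items":{"type":"number"}}},"grip_force":{"type":"number"}},"required":["commands"]}

```bash
mkdir -p pics; cat > h.py <<'E'
import numpy as np, cv2
from cell import manip, camera
def K(c):
    f=240/np.tan(np.radians(c['vertical_fov'])/2)
    return np.array([[f,0,c['cx']],[0,f,c['cy']],[0,0,1]]),np.array([c['k1'],0,0,0,0.])
def snap(name,fn):
    c=camera(name); cv2.imwrite('pics/'+fn+'.png',c['pixels']); np.save('pics/'+fn+'.npy',c,allow_pickle=True); return c
def load(fn): return np.load('pics/'+fn+'.npy',allow_pickle=True).item()
def proj(c,P):
    k,d=K(c); return cv2.projectPoints(np.float64(P).reshape(-1,1,3),np.float64(c['rvec']),np.float64(c['tvec']),k,d)[0].reshape(-1,2)
def back(c,uv,z):
    k,d=K(c); n=cv2.undistortPoints(np.float64(uv).reshape(-1,1,2),k,d).reshape(-1,2)
    R=cv2.Rodrigues(np.float64(c['rvec']))[0]; t=np.float64(c['tvec']).ravel(); C=-R.T@t
    D=np.c_[n,np.ones(len(n))]@R
    return C+D*((z-C[2])/D[:,2])[:,None]
E
python3 - <<'E'
from h import *
for n in ['scene','side','wrist']:
    c=snap(n,n+'0'); print(n,c['vertical_fov'],c['k1'],c['rvec'],c['tvec'])
print(manip.read_state())
E
```

```text
scene 57.72410038651419 -0.029783599880873944 [ 1.79952736  1.33844609 -0.72654443] [-164.06931048 -230.44439928 1214.51595165]
side 42.721928103460826 -0.047644604018948204 [ 0.28490524 -2.72459382  1.36714386] [ 474.2644255    81.81523934 1300.70386907]
wrist 69.39744800818552 0.016981160963186477 [-2.86399505e+00 -3.90572095e-04  1.74163356e-03] [-549.51432442  -27.06276921  391.60031796]
{'clock': 0.15, 'joints': array([-6.66077689e-02,  3.00350150e-01,  1.52142755e+00,  1.39074729e-06,
        1.32071082e+00, -6.65713970e-02]), 'qd': array([-1.16909955e-03, -2.88254083e-04, -8.59163714e-04, -8.14801891e-05,
       -9.05093463e-04, -2.96340075e-03]), 'effort': array([-2.50185103e-04, -5.31960297e+01, -3.52822959e+01,  7.07691838e-02,
        2.35654798e-02, -3.66386917e-05]), 'eef_pos': array([5.49800452e+02, 6.47029376e-03, 2.05017629e+02]), 'eef_rot': array([-3.14069886e+00, -6.09394120e-05,  1.57075958e+00]), 'wrist_force': array([-0.17742286,  0.14892117,  0.41543969]), 'moment': array([0.01921837, 0.06354363, 0.01479948]), 'finger_gap': 94.05233538882746}
```

View pics/scene0.png

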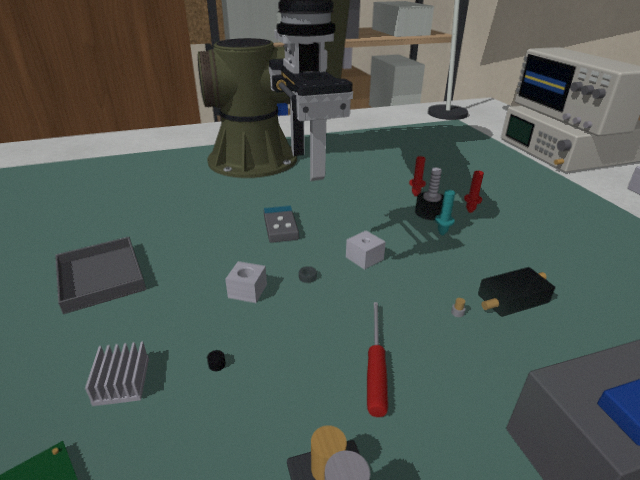

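View pics/side0.png

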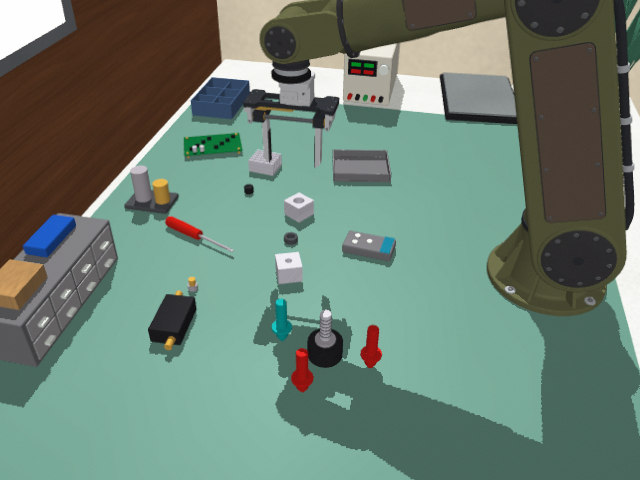

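View pics/wrist0.png

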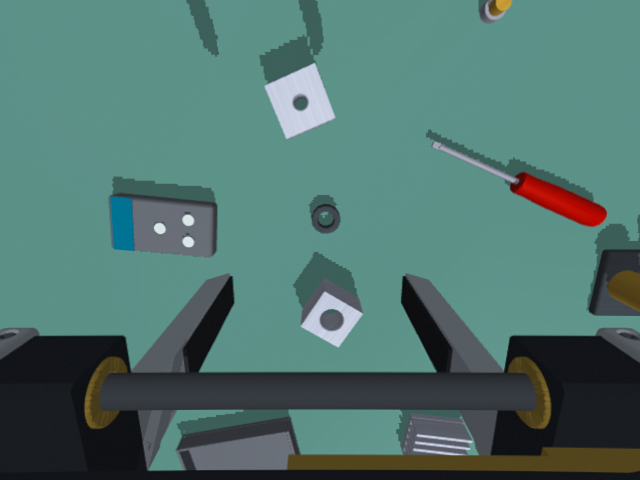

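The scene picture shows the wide-hole block at (247,282), the narrow one at (366,249), the tray at (100,275) and the ribbed gauge in its black holder at (433,190). Things that could be taken for the gauge are the red pieces at (419,177) and (475,191) and the turquoise one at (447,212). The black rings at (307,274) and (216,360) are loose clutter. I choose the aluminium ribbed one in the holder and check it in close crops.

```bash
python3 - <<'E'
import cv2,numpy as np
a=cv2.imread('pics/scene0.png');b=cv2.imread('pics/side0.png');w=cv2.imread('pics/wrist0.png')
def cr(i,x,y,wd,h,s): return cv2.resize(i[y:y+h,x:x+wd],None,fx=s,fy=s,interpolation=cv2.INTER_CUBIC)
cv2.imwrite('pics/c1.png',np.hstack([cr(a,400,145,100,100,4),cr(b,255,275,140,140,400/140)]))
cv2.imwrite('pics/c2.png',np.vstack([np.hstack([cr(a,215,245,80,60,5),cr(a,335,225,80,60,5)]),np.hstack([cr(w,255,50,100,75,4),cr(w,285,275,100,75,4)])]))
cv2.imwrite('pics/c3.png',np.vstack([np.hstack([cr(a,50,230,100,80,4),cr(b,320,140,80,64,5)[:320]]),np.hstack([cr(b,270,185,60,42,400/60),cr(b,260,245,60,42,400/60)])]))
E
```

```text
(no output)
```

View pics/c1.png

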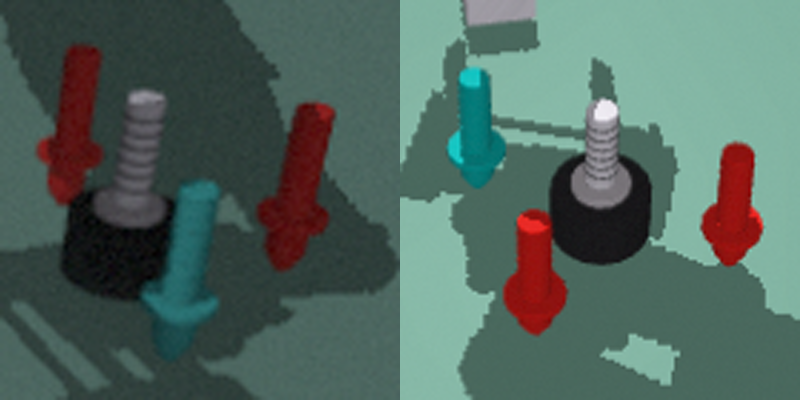

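View pics/c2.png

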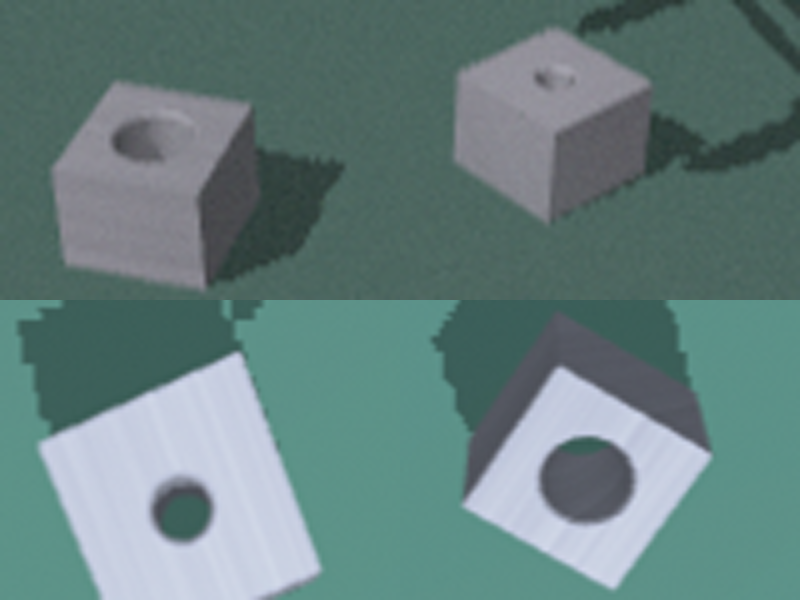

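View pics/c3.png

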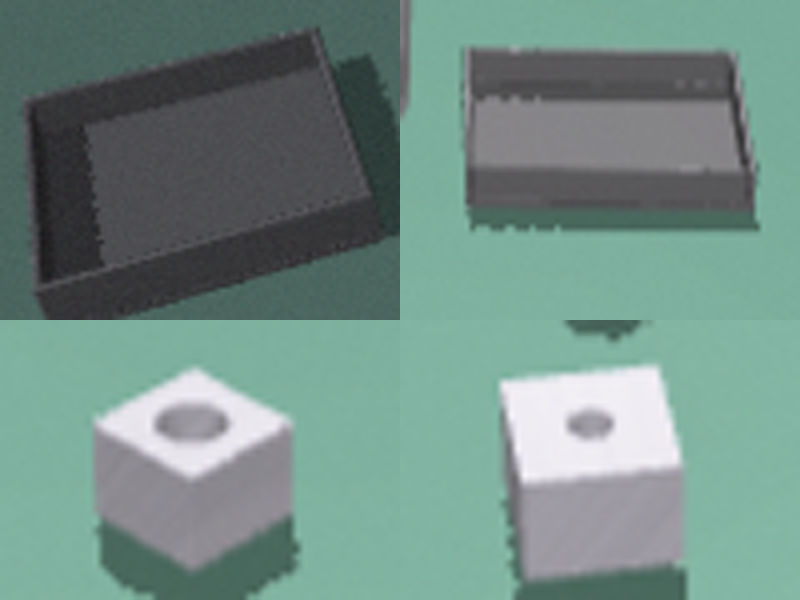

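```bash
python3 - <<'E'
from h import *
s,d,w=load('scene0'),load('side0'),load('wrist0')
np.set_printoptions(precision=1,suppress=True)
def blk(n,c,uv):
    P=back(c,uv,40); 
    e=P[1]-P[0]; print(n,P[:,:2].mean(0),[np.linalg.norm(P[i]-P[(i+1)%4]).round(1) for i in range(4)],'ang',[np.degrees(np.arctan2(*(P[(i+1)%4]-P[i])[[1,0]])).round(1) for i in range(4)])
blk('narrow w',w,[(265,85),(315.5,62.5),(335.5,117.5),(287,138)])
print('hole',back(w,[(300.5,102)],40))
blk('narrow side',d,[(275,253.6),(299,252.0),(302,266.8),(278.5,269)])
blk('narrow sc',s,[(346.5,239.5),(366,230.5),(385,241.3),(366,251.5)])
blk('wide w',w,[(300.5,325.75),(325,291.5),(362.75,314.25),(338.75,347.5)])
blk('wide sc',s,[(226,278.5),(238,261.5),(265.5,266),(255,283.5)])
blk('wide sd',d,[(284,200.2),(299.2,192.2),(314,201),(299,209)])
for n,c,uv in [('sc',s,[(56.25,255.25),(129.5,237.5),(142.5,279.5),(59.5,302.5)]),('sd',d,[(333.4,150),(387.4,150.6),(390.4,176),(333.6,173.6)])]:
    P=back(c,uv,25); print('tray',n,P[:,:2],P[:,:2].mean(0),[np.linalg.norm(P[i]-P[(i+1)%4]).round(1) for i in range(4)],[np.degrees(np.arctan2(*(P[(i+1)%4]-P[i])[[1,0]])).round(1) for i in range(4)])
print('gauge',back(s,[(436.5,169.5)],104),back(d,[(326,312.8)],104),back(s,[(432.5,196.2)],44),back(d,[(325,339.7)],44))
print('reds sd',back(d,[(301.9,351.3),(373.3,327.5),(280.5,301.6)],96))
print('reds sc',back(s,[(400+82/4,145+48/4),(400+317/4,145+107/4),(400+199/4,145+186/4)],96))
print('bases sd',back(d,[(255+536/2.857-140,275+332/2.857),(255+730/2.857-140,275+263/2.857),(255+480/2.857-140,275+185/2.857)],0))
E
```

```text
narrow w [534.4 115.9] [np.float64(49.6), np.float64(49.9), np.float64(49.3), np.float64(49.9)] ang [np.float64(21.9), np.float64(-68.1), np.float64(-158.2), np.float64(112.3)]
hole [[534.2 115.4  40. ]]
narrow side [531.4 112.1] [np.float64(50.6), np.float64(49.5), np.float64(48.2), np.float64(51.4)] ang [np.float64(-161.3), np.float64(110.4), np.float64(20.8), np.float64(-67.0)]
narrow sc [537.6 113. ] [np.float64(49.7), np.float64(48.0), np.float64(49.8), np.float64(49.7)] ang [np.float64(112.1), np.float64(22.7), np.float64(-66.0), np.float64(-157.5)]
wide w [ 565.6 -108.9] [np.float64(49.2), np.float64(49.6), np.float64(48.8), np.float64(50.8)] ang [np.float64(56.9), np.float64(-33.0), np.float64(-121.7), np.float64(147.4)]
wide sc [ 569.1 -110.4] [np.float64(48.1), np.float64(49.3), np.float64(48.0), np.float64(49.5)] ang [np.float64(148.0), np.float64(58.2), np.float64(-31.7), np.float64(-121.6)]
wide sd [ 562.  -111.4] [np.float64(50.0), np.float64(52.4), np.float64(48.6), np.float64(51.7)] ang [np.float64(-122.7), np.float64(145.2), np.float64(56.5), np.float64(-33.3)]
tray sc [[ 401.1 -428.7]
 [ 377.  -303.6]
 [ 519.8 -276.4]
 [ 543.4 -399.9]] [ 460.3 -352.1] [np.float64(127.4), np.float64(145.4), np.float64(125.7), np.float64(145.1)] [np.float64(100.9), np.float64(10.8), np.float64(-79.2), np.float64(-168.6)]
tray sd [[ 533.4 -399.6]
 [ 388.1 -429.6]
 [ 364.9 -296.6]
 [ 509.5 -275.9]] [ 449.  -350.4] [np.float64(148.4), np.float64(135.0), np.float64(146.1), np.float64(126.0)] [np.float64(-168.4), np.float64(99.9), np.float64(8.1), np.float64(-79.1)]
gauge [[420.3 314.9 104. ]] [[413.1 314.8 104. ]] [[423.4 313.9  44. ]] [[412.7 320.7  44. ]]
reds sd [[435.3 403.   96. ]
 [329.2 324.6  96. ]
 [499.1 295.8  96. ]]
reds sc [[333.2 326.7  96. ]
 [440.1 406.   96. ]
 [503.3 296.4  96. ]]
bases sd [[434.1 406.    0. ]
 [327.7 327.7  -0. ]
 [497.  296.    0. ]]
```

Crops confirm the choice: the ribbed metal gauge sits in the black holder, the large hole is on the block at (566,-109) and the small hole on the block at (534,115). I move the wrist camera over the gauge.

Call:
jog_arm --pt "-0.01 0.02 0 0 0 0 1" --pt "-0.03 0.06 0 0 0 0 0.8" --pt "-0.055 0.1 0 0 0 0 0.6" --pt "-0.08 0.145 0 0 0 0 0.5" --pt "-0.105 0.19 0 0 0 0 0.5" --pt "-0.122 0.22 0 0 0 0 0.5" --pt "-0.13 0.235 0 0 0 0 0.5" --pt "-0.133 0.24 0 0 0 0 0.5" --pt "-0.133 0.24 0 0 0 0 0.5" --pt "-0.133 0.24 0 0 0 0 0.5"

```text
clock: 1.4
eef_pos: [417.4, 239.3, 205.4]
eef_rot: [-3.141, 0.0, 1.57]
wrist_force: [-0.5, -0.3, 0.1]
finger_gap: 47.0
```

```bash
python3 - <<'E'
from h import *
c=snap('wrist','w1'); print(manip.read_state()['eef_pos'])
i=c['pixels']
print(proj(c,[(417,316,104),(417,316,44)]))
cv2.imwrite('pics/w1.png',i)
E
```

```text
[417.381974   239.31948133 205.3653603 ]
[[316.59913048 146.691416  ]
 [316.72082034 145.5908397 ]]
```

View pics/w1.png

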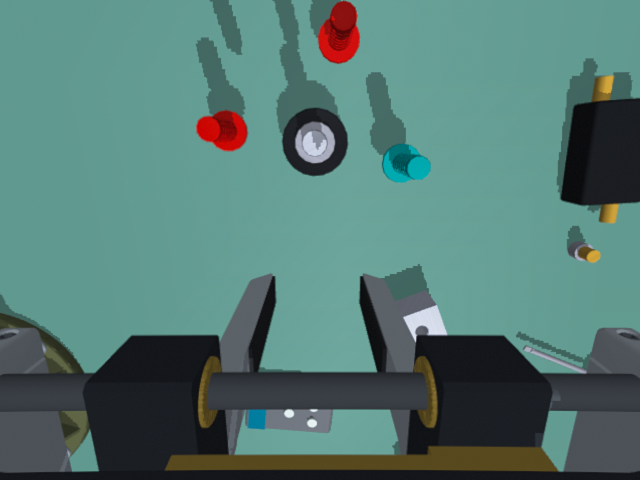

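The wrist view shows the gauge's top at (315,142), concentric with the holder, with both reds and the turquoise clear of it.

```bash
python3 - <<'E'
from h import *
c=load('w1')
print(back(c,[(314.8,142.5)],104),back(c,[(315,141)],38))
cv2.imwrite('pics/c4.png',cv2.resize(c['pixels'][100:190,270:360],None,fx=6,fy=6,interpolation=cv2.INTER_CUBIC))
E
```

```text
[[415.60796943 319.13758095 104.        ]] [[415.34715317 320.15577202  38.        ]]
```

View pics/c4.png

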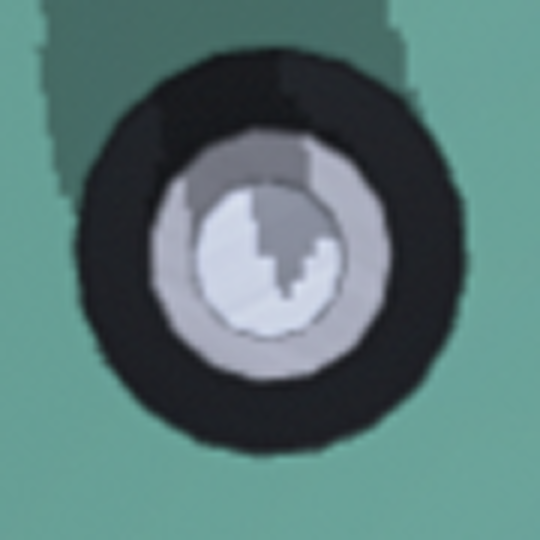

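Call:
jog_arm --pt "0 0.02 0 0 0 0 0.5" --pt "-0.001 0.055 0 0 0 0 0.5" --pt "-0.001 0.075 -0.01 0 0 0 0.5" --pt "-0.001 0.079 -0.035 0 0 0 0.5" --pt "-0.001 0.079 -0.07 0 0 0 0.5" --pt "-0.001 0.079 -0.105 0 0 0 0.5" --pt "-0.001 0.079 -0.13 0 0 0 0.5" --pt "-0.001 0.079 -0.14 0 0 0 0.5" --pt "-0.001 0.079 -0.142 0 0 0 0.5" --pt "-0.001 0.079 -0.142 0 0 0 0.5"

```text
clock: 2.7
eef_pos: [416.3, 319.3, 64.1]
eef_rot: [3.141, -0.001, 1.571]
wrist_force: [0.4, 0.1, -0.3]
finger_gap: 47.2
```

Call:
jog_arm --pt "0 0 0 0 0 0 0.3" --pt "0 0 0 0 0 0 0.22" --pt "0 0 0 0 0 0 0.1" --pt "0 0 0 0 0 0 0" --pt "0 0 0 0 0 0 0" --pt "0 0 0 0 0 0 0" --pt "0 0 0 0 0 0 0" --pt "0 0 0 0 0 0 0" --pt "0 0 0.003 0 0 0 0" --pt "0 0 0.005 0 0 0 0" --grip_force 30

```text
clock: 3.95
eef_pos: [415.9, 318.9, 68.4]
eef_rot: [-3.141, 0.0, 1.571]
wrist_force: [0.1, -0.2, -1.7]
finger_gap: 19.5
```

```bash
python3 - <<'E'
from h import *
c=snap('wrist','w2');c=snap('side','d2');cv2.imwrite('pics/d2c.png',cv2.resize(c['pixels'][250:410,230:430],None,fx=4,fy=3.75))
s=manip.read_state();print(s['eef_pos'],s['wrist_force'],s['finger_gap'])
E
```

```text
[416.03200412 319.0113697   68.53283131] [ 0.35758302  0.5679558  -2.08450341] 19.58851417328872
```

View pics/d2c.png

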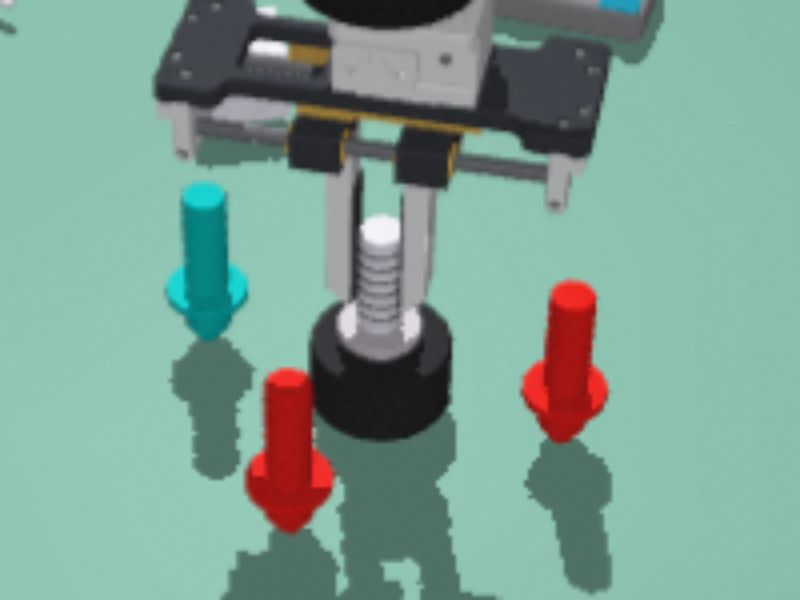

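View pics/w2.png

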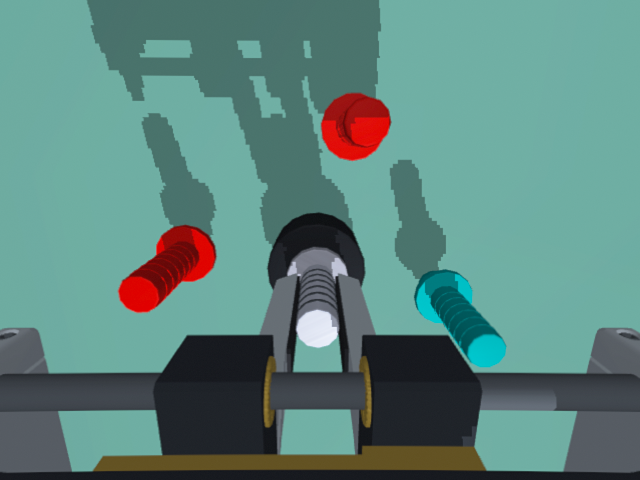

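Call:
jog_arm --pt "0 0 0.01 0 0 0 0" --pt "0 0 0.03 0 0 0 0" --pt "0 0 0.055 0 0 0 0" --pt "0 0 0.08 0 0 0 0" --pt "0.005 -0.015 0.1 0 0 0 0" --pt "0.018 -0.05 0.115 0 0 0 0" --pt "0.03 -0.09 0.12 0 0 0 0" --pt "0.045 -0.14 0.12 0 0 0 0" --pt "0.06 -0.19 0.12 0 0 0 0" --pt "0.075 -0.24 0.12 0 0 0 0"

```text
clock: 5.3
eef_pos: [491.2, 77.4, 189.2]
eef_rot: [3.141, -0.0, 1.571]
wrist_force: [0.2, 0.8, -1.1]
finger_gap: 19.4
```

Call:
jog_arm --pt "0.015 -0.05 0 0 0 0 0" --pt "0.03 -0.1 0 0 0 0 0" --pt "0.045 -0.15 0 0 0 0 0" --pt "0.06 -0.195 0 0 0 0 0" --pt "0.07 -0.235 0 0 0 0 0" --pt "0.074 -0.258 0 0 0 0 0" --pt "0.075 -0.268 0 0 0 0 0" --pt "0.075 -0.27 0 0 0 0 0" --pt "0.075 -0.27 0 0 0 0 0" --pt "0.075 -0.27 0 0 0 0 0"

```text
clock: 6.55
eef_pos: [566.0, -190.2, 188.7]
eef_rot: [3.141, -0.0, 1.572]
wrist_force: [-0.2, 0.5, -1.4]
finger_gap: 19.5
```

```bash
python3 - <<'E'
from h import *
c=snap('wrist','w3')
s=manip.read_state();print(s['clock'],s['eef_pos'],s['eef_rot'],s['wrist_force'],s['finger_gap'])
E
```

```text
6.6 [ 566.04176872 -190.32100099  188.61969689] [3.14141868e+00 2.64909929e-05 1.57161580e+00] [ 0.26359049  0.12076918 -2.22277804] 19.725599895508168
```

View pics/w3.png

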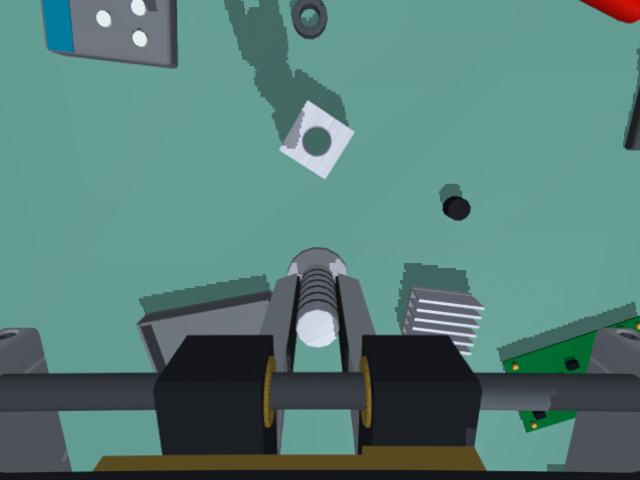

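The wrist view shows the wide block's hole at (317,141) and the gauge in the fingers with its top at (318,328).

```bash
python3 - <<'E'
from h import *
c=load('w3'); i=c['pixels']
a=cv2.resize(i[95:185,270:360],None,fx=6,fy=6,interpolation=cv2.INTER_CUBIC)
b=cv2.resize(i[240:350,280:360],None,fx=4.9,fy=4.9,interpolation=cv2.INTER_CUBIC)
b=np.vstack([b,np.zeros((540-b.shape[0],b.shape[1],3),np.uint8)]) if b.shape[0]<540 else b[:540]
# predicted outlines
t=np.array([566.04,-190.32,188.62]); th=np.linspace(0,2*np.pi,60)
for r,dz in ((10,40),(19,-20)):
    P=np.c_[t[0]+r*np.cos(th),t[1]+r*np.sin(th),np.full(60,t[2]+dz)]
    for u,v in (proj(c,P)-[280,240]+.5)*4.9: cv2.circle(b,(int(u),int(v)),1,(0,0,255),-1)
h=back(c,[(317,141)],40)[0];print(h)
for P in [np.c_[h[0]+13*np.cos(th),h[1]+13*np.sin(th),np.full(60,40)]]:
    for u,v in (proj(c,P)-[270,95]+.5)*6: cv2.circle(a,(int(u),int(v)),1,(0,0,255),-1)
cv2.imwrite('pics/c5.png',np.hstack([a[:540],b[:,:260+130]])[:, :800])
E
```

```text
[ 565.78205902 -109.26739162   40.        ]
```

View pics/c5.png

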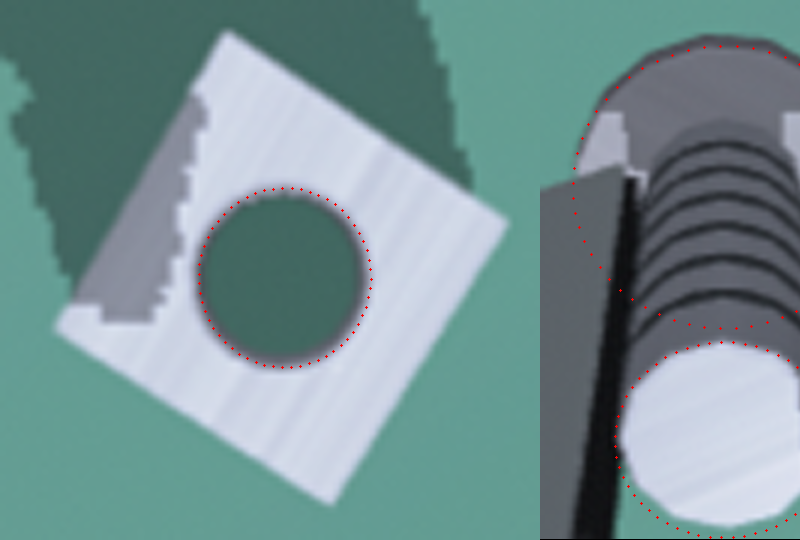

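Call:
jog_arm --pt "0 0.02 0 0 0 0 0" --pt "-0.001 0.05 -0.01 0 0 0 0" --pt "-0.001 0.072 -0.03 0 0 0 0" --pt "-0.001 0.0805 -0.055 0 0 0 0" --pt "-0.001 0.0805 -0.075 0 0 0 0" --pt "-0.001 0.0805 -0.086 0 0 0 0" --pt "-0.001 0.0805 -0.094 0 0 0 0" --pt "-0.001 0.0805 -0.1 0 0 0 0" --pt "-0.001 0.0805 -0.106 0 0 0 0" --pt "-0.001 0.0805 -0.108 0 0 0 0"

```text
clock: 7.85
eef_pos: [565.0, -110.5, 80.3]
eef_rot: [-3.142, -0.0, 1.571]
wrist_force: [0.0, -0.4, -1.5]
finger_gap: 19.6
```

```bash
python3 - <<'E'
from h import *
s=manip.read_state();print(s['clock'],s['eef_pos'],s['wrist_force'],s['moment'],s['finger_gap'])
c=snap('side','d4');i=c['pixels'];a=i[130:250,230:370]
b=snap('scene','s4')['pixels'][190:310,180:320]
cv2.imwrite('pics/c6.png',cv2.resize(np.hstack([a,b]),(800,343),interpolation=cv2.INTER_CUBIC))
E
```

```text
7.85 [ 564.97696674 -110.54322207   80.25972086] [ 0.01386659 -0.3987794  -1.50053627] [-0.00268583  0.03769802 -0.00652474] 19.557956690167043
```

View pics/c6.png

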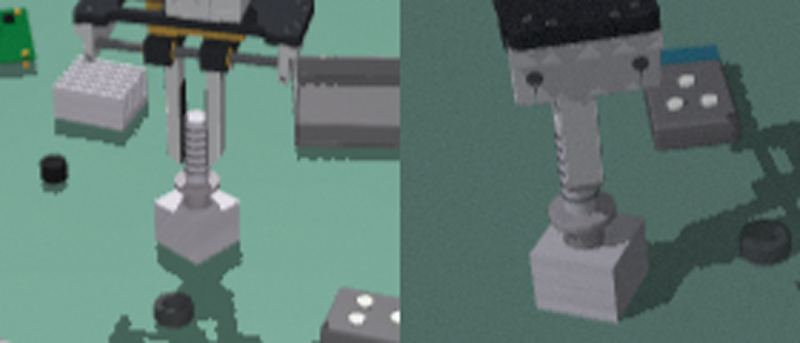

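The side and scene crops show the nose in the hole with the collar about 14 mm above the block, and there is no contact force. I go on down to home.

Call:
jog_arm --pt "0 0.0005 -0.003 0 0 0 0" --pt "0 0.0005 -0.006 0 0 0 0" --pt "0 0.0005 -0.009 0 0 0 0" --pt "0 0.0005 -0.011 0 0 0 0" --pt "0 0.0005 -0.013 0 0 0 0" --pt "0 0.0005 -0.014 0 0 0 0" --pt "0 0.0005 -0.0145 0 0 0 0" --pt "0 0.0005 -0.0145 0 0 0 0" --pt "0 0.0005 -0.0145 0 0 0 0" --pt "0 0.0005 -0.0145 0 0 0 0"

```text
clock: 9.2
eef_pos: [565.0, -110.0, 66.0]
eef_rot: [3.142, -0.0, 1.571]
wrist_force: [0.4, 0.1, -1.4]
finger_gap: 19.9
```

Call:
jog_arm --pt "0 0 -0.0005 0 0 0 0" --pt "0 0 -0.001 0 0 0 0" --pt "0 0 -0.001 0 0 0 0.05" --pt "0 0 -0.001 0 0 0 0.22" --pt "0 0 -0.001 0 0 0 0.3" --pt "0 0 -0.001 0 0 0 0.4" --pt "0 0 -0.001 0 0 0 0.5" --pt "0 0 -0.001 0 0 0 0.5" --pt "0 0 0.005 0 0 0 0.5" --pt "0 0 0.015 0 0 0 0.5"

```text
clock: 10.45
eef_pos: [564.9, -110.0, 81.4]
eef_rot: [-3.141, -0.0, 1.571]
wrist_force: [-0.2, 0.0, 0.8]
finger_gap: 47.1
```

```bash
python3 - <<'E'
from h import *
s=manip.read_state();print(s['clock'],s['eef_pos'],s['wrist_force'],s['moment'],s['finger_gap'])
c=snap('side','d5');i=c['pixels'];a=i[130:250,230:370]
b=snap('scene','s5')['pixels'][190:310,180:320]
cv2.imwrite('pics/c7.png',cv2.resize(np.hstack([a,b]),(800,343),interpolation=cv2.INTER_CUBIC))
E
```

```text
10.45 [ 564.92923787 -109.98492101   81.44871438] [-0.15029814  0.03229002  0.75618685] [-0.00631391  0.0325368  -0.02690265] 47.129800056125646
```

View pics/c7.png

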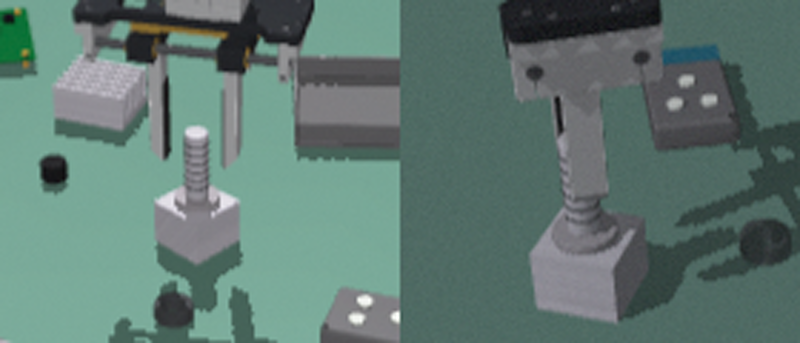

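The gauge stands upright with its collar on the block's top. Next is the narrow block; I lift and look at it from above.

Call:
jog_arm --pt "0 0 0.015 0 0 0 0.5" --pt "0 0 0.04 0 0 0 0.5" --pt "0 0 0.065 0 0 0 0.5" --pt "0 0.01 0.09 0 0 0 0.5" --pt "-0.005 0.035 0.105 0 0 0 0.6" --pt "-0.015 0.07 0.11 0 0 0 0.8" --pt "-0.024 0.11 0.11 0 0 0 0.8" --pt "-0.03 0.135 0.11 0 0 0 0.8" --pt "-0.031 0.145 0.11 0 0 0 0.8" --pt "-0.031 0.145 0.11 0 0 0 0.8"

```text
clock: 11.8
eef_pos: [534.2, 35.0, 191.3]
eef_rot: [3.141, 0.0, 1.571]
wrist_force: [-0.0, -0.3, 0.1]
finger_gap: 75.3
```

```bash
python3 - <<'E'
from h import *
c=snap('wrist','w6')
s=manip.read_state();print(s['clock'],s['eef_pos'],s['eef_rot'],s['wrist_force'],s['finger_gap'])
print(back(c,[(317,141)],40), proj(c,[(534.3,115.6,40)]))
cv2.imwrite('pics/c8.png',cv2.resize(c['pixels'][90:200,260:380],None,fx=5,fy=5,interpolation=cv2.INTER_CUBIC))
E
```

```text
11.85 [534.20505871  34.50426055 191.18604688] [3.14138712e+00 1.25174743e-04 1.57074649e+00] [-0.50767658  0.19297135 -0.05052847] 75.51750176627102
[[533.98523527 115.8594498   40.        ]] [[317.34416315 141.29604218]]
```

View pics/c8.png

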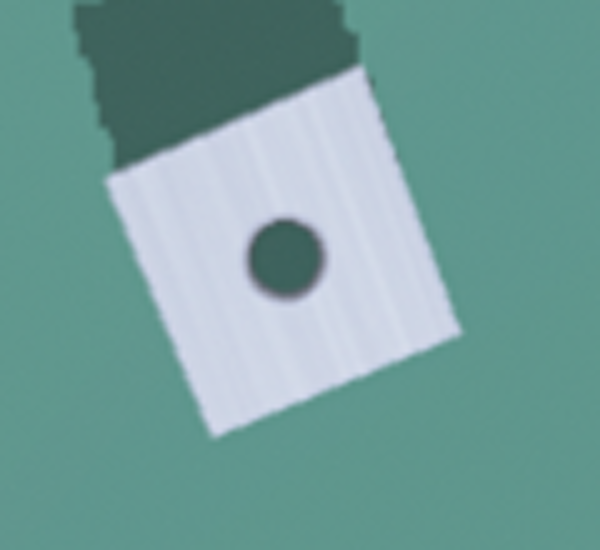

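The crop shows the 14 mm hole at (317,141) in the full picture, with the block turned 22.4°. I go down over it with a +22.4° turn.

Call:
jog_arm --pt "0 0.02 0 0 0 0.04 0.8" --pt "0 0.05 0 0 0 0.1 0.8" --pt "0 0.075 -0.01 0 0 0.16 0.8" --pt "0 0.081 -0.04 0 0 0.187 0.8" --pt "0 0.081 -0.075 0 0 0.187 0.8" --pt "0 0.081 -0.11 0 0 0.187 0.8" --pt "0 0.081 -0.142 0 0 0.187 0.8" --pt "0 0.081 -0.165 0 0 0.187 0.8" --pt "0 0.081 -0.178 0 0 0.187 0.8" --pt "0 0.081 -0.181 0 0 0.187 0.8"

```text
clock: 13.1
eef_pos: [534.1, 115.5, 9.6]
eef_rot: [-3.141, -0.0, 1.962]
wrist_force: [-0.1, 0.2, -0.1]
finger_gap: 75.4
```

Call:
jog_arm --pt "0 0 0 0 0 0 0.7" --pt "0 0 0 0 0 0 0.55" --pt "0 0 0 0 0 0 0.45" --pt "0 0 0 0 0 0 0.3" --pt "0 0 0 0 0 0 0.3" --pt "0 0 0 0 0 0 0.3" --pt "0 0 0 0 0 0 0.3" --pt "0 0 0.005 0 0 0 0.3" --pt "0 0 0.015 0 0 0 0.3" --pt "0 0 0.025 0 0 0 0.3" --grip_force 30

```text
clock: 14.35
eef_pos: [534.0, 116.1, 35.7]
eef_rot: [3.141, 0.0, 1.963]
wrist_force: [0.3, -0.3, -2.2]
finger_gap: 49.8
```

```bash
python3 - <<'E'
from h import *
s=manip.read_state();print(s['clock'],s['eef_pos'],s['eef_rot'],s['wrist_force'],s['moment'],s['finger_gap'])
c=snap('side','d7');i=c['pixels'];a=i[190:310,210:350]
b=snap('scene','s7')['pixels'][160:280,300:440]
cv2.imwrite('pics/c9.png',cv2.resize(np.hstack([a,b]),(800,343),interpolation=cv2.INTER_CUBIC))
E
```

```text
14.35 [534.02953568 116.06063818  35.7298525 ] [3.14143921e+00 5.18593149e-06 1.96252156e+00] [ 0.28702649 -0.30425472 -2.16231709] [-0.01650145 -0.03125597  0.04320275] 49.75914738479666
```

View pics/c9.png

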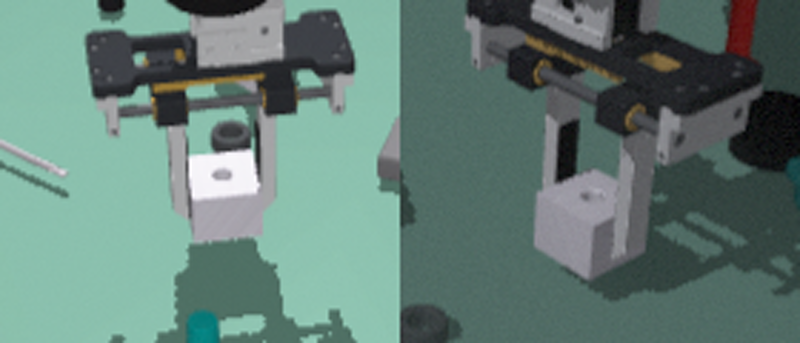

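The block is held level (gap 49.8 mm, about 2.2 N of weight). I carry it high, past the gauge, to the tray.

Call:
jog_arm --pt "0 0 0.015 0 0 0 0.3" --pt "0 0 0.045 0 0 0 0.3" --pt "0 -0.01 0.075 0 0 0 0.3" --pt "-0.005 -0.035 0.105 0 0 -0.02 0.3" --pt "-0.015 -0.07 0.125 0 0 -0.04 0.3" --pt "-0.023 -0.115 0.13 0 0 -0.06 0.3" --pt "-0.03 -0.16 0.13 0 0 -0.08 0.3" --pt "-0.037 -0.205 0.13 0 0 -0.1 0.3" --pt "-0.045 -0.25 0.13 0 0 -0.1 0.3" --pt "-0.053 -0.295 0.13 0 0 -0.1 0.3"

```text
clock: 15.7
eef_pos: [480.5, -180.4, 165.7]
eef_rot: [3.141, 0.0, 1.753]
wrist_force: [0.7, -0.4, -2.1]
finger_gap: 49.9
```

Call:
jog_arm --pt "-0.007 -0.045 0 0 0 0 0.3" --pt "-0.014 -0.085 0 0 0 0 0.3" --pt "-0.02 -0.12 0 0 0 0 0.3" --pt "-0.024 -0.15 0 0 0 0 0.3" --pt "-0.026 -0.166 0 0 0 0 0.3" --pt "-0.026 -0.172 0 0 0 0 0.3" --pt "-0.026 -0.172 -0.01 0 0 0 0.3" --pt "-0.026 -0.172 -0.02 0 0 0 0.3" --pt "-0.026 -0.172 -0.03 0 0 0 0.3" --pt "-0.026 -0.172 -0.03 0 0 0 0.3"

```text
clock: 16.95
eef_pos: [454.7, -350.4, 133.8]
eef_rot: [-3.14, -0.001, 1.753]
wrist_force: [-0.1, -0.3, -2.5]
finger_gap: 49.6
```

```bash
python3 - <<'E'
from h import *
s=manip.read_state();print(s['clock'],s['eef_pos'],s['eef_rot'],s['wrist_force'],s['finger_gap'])
c=snap('wrist','w8')
E
```

```text
16.95 [ 454.74064764 -350.39007639  133.84786345] [-3.14042978e+00 -1.46733023e-03  1.75346468e+00] [-0.11998549 -0.26997093 -2.54195538] 49.63971827300262
```

View pics/w8.png

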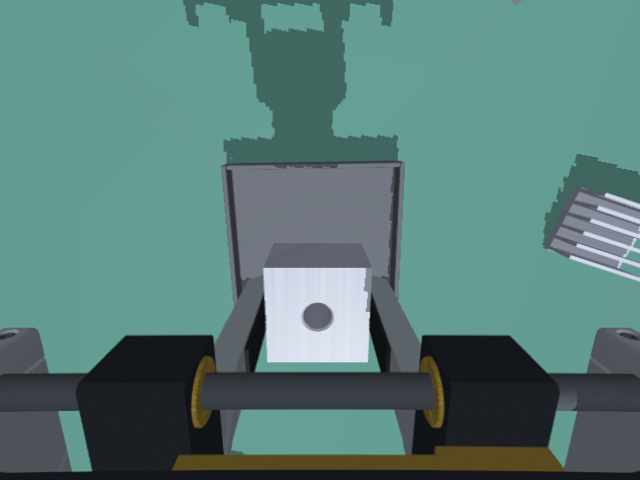

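The wrist view shows the tray's far rim corners at (223,166) and (403,162), with the held block centred over the tray.

```bash
python3 - <<'E'
from h import *
c=load('w8')
P=back(c,[(223,166),(403,162)],25)[:,:2]; e=P[1]-P[0]; L=np.linalg.norm(e); e/=L
print(P,L,np.degrees(np.arctan2(e[1],e[0])),'centre',P.mean(0)+65*np.array([e[1],-e[0]]))
E
```

```text
[[ 368.52819309 -303.78965557]
 [ 511.37849772 -274.14771658]] 145.89329690269417 11.72271353773303 centre [ 453.15975088 -352.6129384 ]
```

Call:
jog_arm --pt "-0.001 -0.001 -0.015 0 0 0 0.3" --pt "-0.001 -0.001 -0.04 0 0 0 0.3" --pt "-0.001 -0.001 -0.065 0 0 0 0.3" --pt "-0.001 -0.001 -0.085 0 0 0 0.3" --pt "-0.001 -0.001 -0.1 0 0 0 0.3" --pt "-0.001 -0.001 -0.11 0 0 0 0.3" --pt "-0.001 -0.001 -0.116 0 0 0 0.3" --pt "-0.001 -0.001 -0.118 0 0 0 0.3" --pt "-0.001 -0.001 -0.119 0 0 0 0.3" --pt "-0.001 -0.001 -0.119 0 0 0 0.3"

```text
clock: 18.25
eef_pos: [454.1, -352.1, 16.3]
eef_rot: [3.141, 0.0, 1.753]
wrist_force: [0.4, 0.5, -2.3]
finger_gap: 49.7
```

Call:
jog_arm --pt "0 0 -0.0005 0 0 0 0.3" --pt "0 0 -0.001 0 0 0 0.3" --pt "0 0 -0.0015 0 0 0 0.3" --pt "0 0 -0.002 0 0 0 0.3" --pt "0 0 -0.002 0 0 0 0.3" --pt "0 0 -0.002 0 0 0 0.3" --pt "0 0 -0.002 0 0 0 0.3" --pt "0 0 -0.002 0 0 0 0.3" --pt "0 0 -0.002 0 0 0 0.3" --pt "0 0 -0.002 0 0 0 0.3"

```text
clock: 19.5
eef_pos: [454.1, -352.1, 14.5]
eef_rot: [3.141, 0.0, 1.753]
wrist_force: [-3.1, 2.0, 5.5]
finger_gap: 49.7
```

There is contact with the floor (+5.5 N). I release and retreat.

Call:
jog_arm --pt "0 0 0 0 0 0 0.53" --pt "0 0 0 0 0 0 0.58" --pt "0 0 0 0 0 0 0.65" --pt "0 0 0 0 0 0 0.7" --pt "0 0 0 0 0 0 0.7" --pt "0 0 0.01 0 0 0 0.7" --pt "0 0 0.03 0 0 0 0.7" --pt "0 0 0.06 0 0 0 0.7" --pt "0 0 0.09 0 0 0 0.7" --pt "0 0 0.12 0 0 0 0.7"

```text
clock: 20.75
eef_pos: [454.0, -352.0, 135.7]
eef_rot: [3.141, 0.001, 1.753]
wrist_force: [-0.0, -0.2, -0.7]
finger_gap: 66.0
```

Call:
jog_arm --pt "0.005 -0.02 0.03 0 0 0 0.7" --pt "0.01 -0.04 0.06 0 0 0 0.7" --pt "0.015 -0.06 0.08 0 0 0 0.7" --pt "0.015 -0.08 0.09 0 0 0 0.7" --pt "0.015 -0.08 0.09 0 0 0 0.7" --pt "0.015 -0.08 0.09 0 0 0 0.7" --pt "0.015 -0.08 0.09 0 0 0 0.7" --pt "0.015 -0.08 0.09 0 0 0 0.7" --pt "0.015 -0.08 0.09 0 0 0 0.7" --pt "0.015 -0.08 0.09 0 0 0 0.7"

```text
clock: 22.0
eef_pos: [469.0, -431.9, 223.9]
eef_rot: [-3.142, -0.0, 1.753]
wrist_force: [0.0, -0.4, 0.1]
finger_gap: 66.0
```

```bash
python3 - <<'E'
from h import *
s=manip.read_state();print(s['clock'],s['eef_pos'],s['wrist_force'],s['finger_gap'])
w=snap('wrist','w9')['pixels'];d=snap('side','d9')['pixels'];sc=snap('scene','s9')['pixels']
r=lambda i,x,y,a,b: cv2.resize(i[y:y+b,x:x+a],(400,300),interpolation=cv2.INTER_CUBIC)
cv2.imwrite('pics/c10.png',np.vstack([np.hstack([r(w,160,60,320,240),r(d,310,120,120,90)]),np.hstack([r(d,250,150,100,75),r(sc,40,200,240,120)])]))
E
```

```text
22.0 [ 469.01061576 -431.91126627  223.93051625] [ 0.02165068 -0.35473005  0.07653515] 66.01045037511838
```

View pics/c10.png

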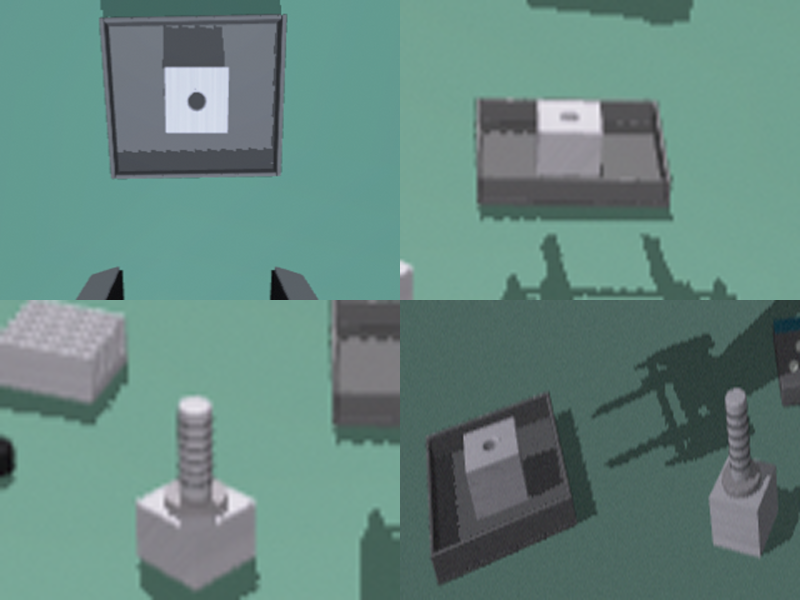

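The final crops show the narrow block flat and hole-up in the middle of the tray, and the gauge upright with its collar on the wide block. I do one numeric check, then hand in.

```bash
python3 - <<'E'
from h import *
for n in ('d9','s9'):
    c=load(n); i=c['pixels'].copy(); th=np.linspace(0,2*np.pi,40)
    u0,v0=proj(c,[(565,-109.5,60)])[0].astype(int)
    a=cv2.resize(i[v0-50:v0+50,u0-40:u0+40],None,fx=5,fy=5,interpolation=cv2.INTER_CUBIC)
    for r,z in ((10,106),(19,46)):
        for u,v in (proj(c,np.c_[565+r*np.cos(th),-109.5+r*np.sin(th),np.full(40,z)])-[u0-40,v0-50]+.5)*5: cv2.circle(a,(int(u),int(v)),1,(0,0,255),-1)
    cv2.imwrite('pics/k%s.png'%n,a)
cv2.imwrite('pics/c11.png',np.hstack([cv2.imread('pics/kd9.png'),cv2.imread('pics/ks9.png')]))
E
```

```text
(no output)
```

View pics/c11.png

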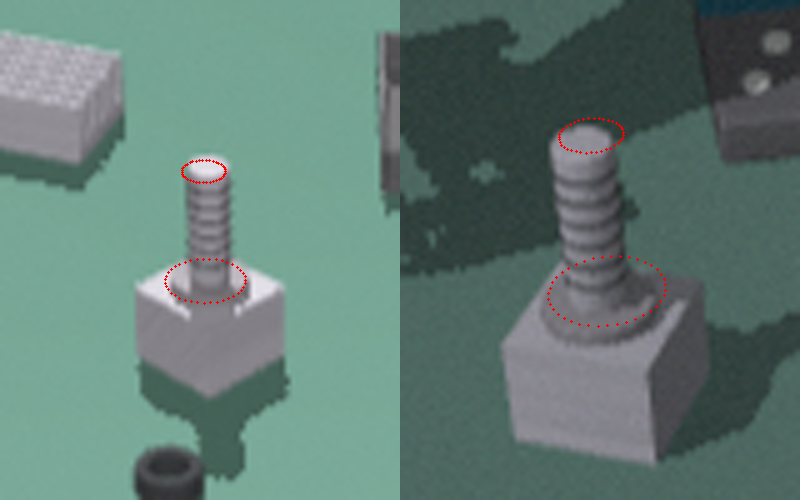

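The gauge agrees with the fully-home outlines to within the calibration offset of 2–4 mm, which the block showed too.

```bash
python3 -c "
from cell import manip
print(manip.sign_off(), manip.read_state()['clock'])"
```

```text
the job is handed in; nothing more can be done
the job is handed in; nothing more can be done
```

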